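# Find the comb leaf that fits the grill's lifting screw

### The arm

A 7-joint arm with a two-finger parallel gripper is mounted at the origin on the work surface. World frame = base frame: x ahead of the robot, y to its left, z up, the work surface at z = 0. Lengths are in m, angles in rad, forces in N, time in s.
With the tool pointing down it reaches from about 0.4 to 0.85 m from the base axis. Payload 10.4 kg.
Tool frame: the origin (TCP) lies at the very end of the fingers, on their centre line; the grasp point (between the pads) lies 19 mm behind it; z points along the fingers, y is the line along which they close (so a half turn about z gives the same grasp; the last joint's range is limited). The gripper opens to 85 mm and grips with 20 to 120 N. Pads are 22 mm wide; open, the fingers measure 114 mm over their backs; the gripper's body (76 mm by 85 mm) begins 54 mm behind the grasp point. The pads swing forward as they close: fully open they stand 13 mm farther back than shut.
Start: joints at [-1.243, 0.332, -0.065, 1.46, 0.022, 1.35, -0.088], TCP at [0.215, 0.587, 0.231] pointing down, gripper open.
Joint ranges: [-2.6, 2.6], [-0.5, 2.12], [-1.47, 1.34], [0.16, 2.42], [-1.27, 4.41], [0.06, 2.06], [-2.6, 2.6]. Speed limits (rad/s): [2.22, 2.22, 2.79, 2.79, 3.14, 3.14, 3.14].

### API

Orientations are given as a unit quaternion [x, y, z, w].
In Python, from workcell import * gives the robot as it stands.
- The arm moves only by the tool step_arm, never from a script. Its argument "commands" is one flat list of numbers, 7 for each row, row after row: the finger opening in mm, from 0 to 85.4, then the shift along the world's x, y, z as a fraction of full scale, then the turn, a rotation vector about the world's x, y, z as a fraction of full scale. A call has exactly 10 rows; each row is the pose to reach, as a shift and turn from the pose commanded when the call began, turning the shorter way round; what a row does not reach only later rows make up. Full scale, the value 1, is 0.6 m for a shift and pi rad for a turn. A row lasts 1/8 s, in which the tool goes at most 62.5 mm and 10.7 degrees, less where a joint would pass 70% of its speed; a pose out of reach is approached as far as the arm can. A call with a number of a shift or a turn outside -1 to 1 is refused whole. A call with a gripper value outside its range is refused whole. The fingers move at their own pace and stop on an object; "squeeze" is the grip in N (left out, the last holds). Time passes only in rows, so rows that repeat a pose let the fingers close, or fill a call up. It gives the time, the measured TCP pose, the force, the opening and the grip force at its end, in the units of the state.
- get_obs(): the state, without advancing time (a new reading comes with each control period).
- camera(name): name is "side" or "top"; returns the picture (400x640x3 uint8, red, green, blue); there is no depth.
- camera_params(name): a dict with "mtx" (3x3 intrinsics, pixels), "dist" ([k1, k2, p1, p2, k3] as OpenCV has them; the pictures are not rectified), "extrinsics" (4x4, takes a point from world to camera coordinates). Camera axes: x right, y down, z forward; pixel columns grow to the right and rows downward; lengths in m; the calibration is good to about 2 mm. A picture is of the moment at which its call begins. camera_params takes no time and is no camera call.
- hand_in(): hands the job in; it is judged then, once.
The state is a dict: "clock": time; "joint_pos": joint angles; "joint_velocities": joint speeds; "tau": joint torques, N m; "position": TCP position; "ee_rot": TCP orientation; "ft_force": force on the tool from outside, world axes, zero at the start; "torque": the same for the moment, N m; "grip_width": opening from 0.0 (shut) to 1.0 (fully open); "grasp_force": force on a finger pad.
Only numpy, scipy, OpenCV 4.12 (cv2) and the standard library are available. Lean on these libraries where they do the work, as an engineer would, in place of code of your own. Each camera call takes 0.05 s, during which the arm holds its last target. There are 200 camera calls.

### The job

Try the three comb leaves from the wooden rack, one at a time, on the screw that lies between the aluminium guide cheeks, feeling gently along the thread until you find the leaf whose teeth drop fully home. Leave that leaf standing upright by itself between the cheeks, meshed to the full depth of its teeth, with the other two upright in rack pockets. Press only lightly on the thread and its cheeks (never more than 40 N) and do not disturb the things around.

Things in the scene. Friction and masses are not known exactly. Their poses are not given: they have to be found in the camera images.
- station (a point): Fitting station: point on the crest line (top) of the steel screw between the two aluminium guide cheeks, midway along them. x across, y along the screw, z up; fixed. The cheeks leave a slot 13 mm wide, open at both ends (86 mm along y), from 3 to 13 mm above the crest, with lips flaring outward up to 22 mm above it.
- bed: Wooden bed under the station, fixed, origin on the table below it, same axes. Carries 3 fixed screws of pitch 8, 10 and 12 mm in unknown order: one at the station, two spares at x +60 and +105 mm. All 36 mm over the crests, 55 mm high, thread 96 mm or more long. Ridges 0.38 pitch wide, grooves over 6 mm deep; where the ridges lie along y is unknown.
- rack_floor (a point): Wooden rack, fixed: centre of the middle pocket's floor, 6 mm above the table. y along the row, x across, z up. Three pockets, centres at y = -74, 0 and +74 mm, each 15 mm wide in x, 58 mm long in y and 34 mm deep, open at the top. Each holds a leaf at the start, in any order.
- grip_a (a point): Leaf A: centre of its bamboo grip (14 mm thick in x, 40 mm long in y, 42 mm high), to be pinched along x. The leaf stands teeth down, 86 mm high, about 0.12 kg; its tooth tips are 65 mm below this point. The leaves differ only in tooth spacing (8, 10, 12 mm, one for each screw pitch); which fits the station's screw is unknown.
- comb_a: Steel comb of leaf A, fixed to its grip: origin amid the tooth tips, z up to the grip, y along the teeth. 8 mm thick (x), 46 mm long (y), 44 mm high; teeth 5.5 mm long, 0.34 pitch wide. On the fitting screw the tips sink 5.5 mm below the crest (spine on the crests), with 2 to 3.5 mm play along y; on others a tooth always stays up on a crest.
- grip_b (a point): Leaf B: centre of its bamboo grip (14 mm thick in x, 40 mm long in y, 42 mm high), to be pinched along x. The leaf stands teeth down, 86 mm high, about 0.12 kg; its tooth tips are 65 mm below this point. The leaves differ only in tooth spacing (8, 10, 12 mm, one for each screw pitch); which fits the station's screw is unknown.
- comb_b: Steel comb of leaf B, fixed to its grip: origin amid the tooth tips, z up to the grip, y along the teeth. 8 mm thick (x), 46 mm long (y), 44 mm high; teeth 5.5 mm long, 0.34 pitch wide. On the fitting screw the tips sink 5.5 mm below the crest (spine on the crests), with 2 to 3.5 mm play along y; on others a tooth always stays up on a crest.
- grip_c (a point): Leaf C: centre of its bamboo grip (14 mm thick in x, 40 mm long in y, 42 mm high), to be pinched along x. The leaf stands teeth down, 86 mm high, about 0.12 kg; its tooth tips are 65 mm below this point. The leaves differ only in tooth spacing (8, 10, 12 mm, one for each screw pitch); which fits the station's screw is unknown.
- comb_c: Steel comb of leaf C, fixed to its grip: origin amid the tooth tips, z up to the grip, y along the teeth. 8 mm thick (x), 46 mm long (y), 44 mm high; teeth 5.5 mm long, 0.34 pitch wide. On the fitting screw the tips sink 5.5 mm below the crest (spine on the crests), with 2 to 3.5 mm play along y; on others a tooth always stays up on a crest.
- salt_cellar: Clear glass salt cellar with a steel top, 52 mm across, 60 mm high, bystander; origin at the centre of its underside.
- tongs: Bamboo-handled tongs lying flat, about 290 mm long, 15 mm high, bystander; origin on the table beneath them.
- drip_tray: Aluminium drip tray, 150 x 220 x 18 mm, bystander; origin at the centre of its underside.
- nozzle_cap: Grey plastic spray nozzle cap, 32 mm across, 40 mm high, bystander; origin at the centre of its underside.
- dip_bowl: Small terracotta bowl, 90 mm across, 40 mm high, bystander; origin at the centre of its underside.
- spice_jar: Glass spice jar, 48 mm across, 90 mm high, bystander; origin at the centre of its underside.
- basting_brush: Basting brush lying flat, bystander; origin on the table beneath it.

How it is judged:
By the outcome, as a careful person would: the job done as asked, in the order asked, and still so for the second after the job is handed in, with the robot touching nothing.
It also fails if it takes over 72 s, if anything falls off the work surface, if the arm or the gripper's body presses on something with over 40 N, if the wrist force passes 120 N, or if a joint passes its speed limit or range.

## Working session

There is one attempt and no reset: what is moved stays moved. The work goes in short steps, Python scripts to look and compute and a tool call to move; the robot and the scene stay as the last step left them, time stands still between calls to the robot, and variables do not carry over. Pictures are saved under pics/ and viewed, at most 10 in all, crops included, and the job is handed in when it is done.

Besides the shell and the picture viewer there is one more tool, called after "Call:" by a JSON object that holds its "method" and its "body". step_arm: Moves the arm, as the interface text tells. Its arguments: {"type":"object","properties":{"commands":{"type":"array","items":{"type":"number"}},"squeeze":{"type":"number"}},"required":["commands"]}

```bash
mkdir -p pics; python3 - <<'E'
from workcell import *
import cv2
for n in("side","top"):
    cv2.imwrite(f"pics/{n}0.png",cv2.cvtColor(camera(n),cv2.COLOR_RGB2BGR))
    p=camera_params(n);print(n,p)
print(get_obs())
E
```

```text
side {'mtx': array([[510.23883012,   0.        , 310.39425476],
       [  0.        , 510.23883012, 195.75090511],
       [  0.        ,   0.        ,   1.        ]]), 'dist': array([-0.15121727,  0.        ,  0.        ,  0.        ,  0.        ]), 'extrinsics': array([[ 0.94272026, -0.33342266, -0.01038416, -0.52476297],
       [-0.17445092, -0.46623203, -0.86729152,  0.14914547],
       [ 0.28433322,  0.81942481, -0.49769227,  1.30648532],
       [ 0.        ,  0.        ,  0.        ,  1.        ]])}
top {'mtx': array([[458.84377402,   0.        , 312.35709774],
       [  0.        , 458.84377402, 204.75290055],
       [  0.        ,   0.        ,   1.        ]]), 'dist': array([-0.09739789,  0.        ,  0.        ,  0.        ,  0.        ]), 'extrinsics': array([[-0.01249592, -0.99971656, -0.02026438,  0.00407508],
       [-0.98562696,  0.01572929, -0.1682025 ,  0.54088041],
       [ 0.16847357,  0.01787127, -0.98554415,  1.26862806],
       [ 0.        ,  0.        ,  0.        ,  1.        ]])}
{'clock': 0.1, 'joint_pos': array([-1.24258101,  0.33279925, -0.06470594,  1.46084519,  0.0215759 ,
        1.34988441, -0.08848274]), 'joint_velocities': array([-1.37141126e-03, -8.87285172e-04, -4.05615541e-04, -2.23354714e-03,
       -6.68412977e-06, -4.03733290e-04,  4.24552136e-05]), 'tau': array([ 1.02311191e-03, -6.26750994e+01,  4.89631668e-02, -3.92426026e+01,
        1.64070044e-02,  7.00278018e-03,  6.08691857e-05]), 'position': array([0.21466892, 0.58662987, 0.23060718]), 'ee_rot': array([ 1.74491537e-01,  9.84658478e-01, -6.13929105e-04, -9.36385460e-05]), 'ft_force': array([-0.51759937,  0.41822268, -0.71405532]), 'torque': array([-0.00044007, -0.01095944, -0.01180956]), 'grasp_force': 0.0, 'grip_width': 1.002306083128467}
```

View pics/side0.png

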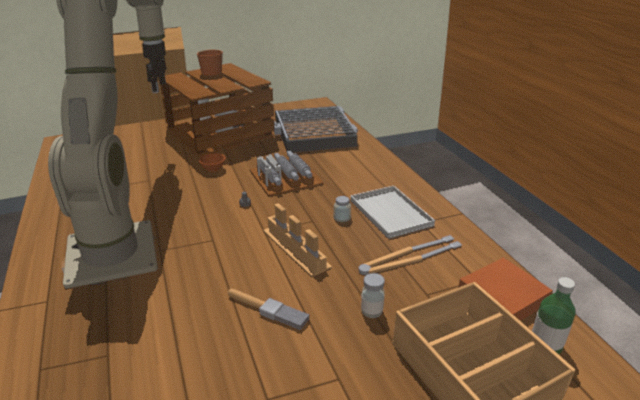

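View pics/top0.png

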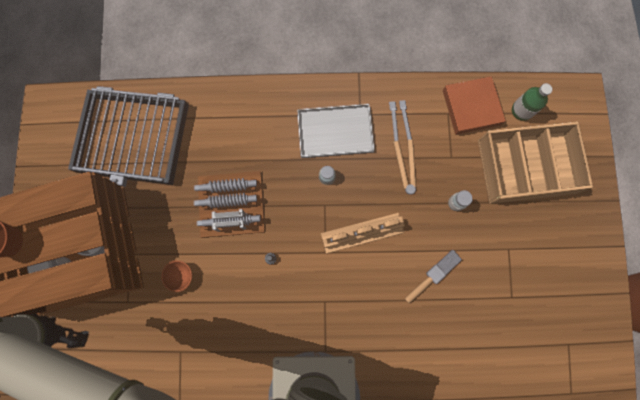

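The top view shows the rack near (363,232) and the bed near (228,208), with the station screw at row 220. In the side view the rack is near (297,240) and the bed near (285,172). I'll enlarge these next.

```bash
python3 - <<'E'
import cv2,numpy as np
t=cv2.imread("pics/top0.png");s=cv2.imread("pics/side0.png")
def crop(im,x,y,w=100,h=75,k=8):
    return cv2.resize(im[y:y+h,x:x+w],(w*k,h*k),interpolation=cv2.INTER_CUBIC)
cv2.imwrite("pics/c_top_rack.png",crop(t,313,195))
cv2.imwrite("pics/c_top_bed.png",crop(t,180,165))
cv2.imwrite("pics/c_side.png",np.hstack([crop(s,255,200,80,80,5)[:400],crop(s,245,130,80,80,5)]))
E
```

```text
(no output)
```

View pics/c_top_rack.png

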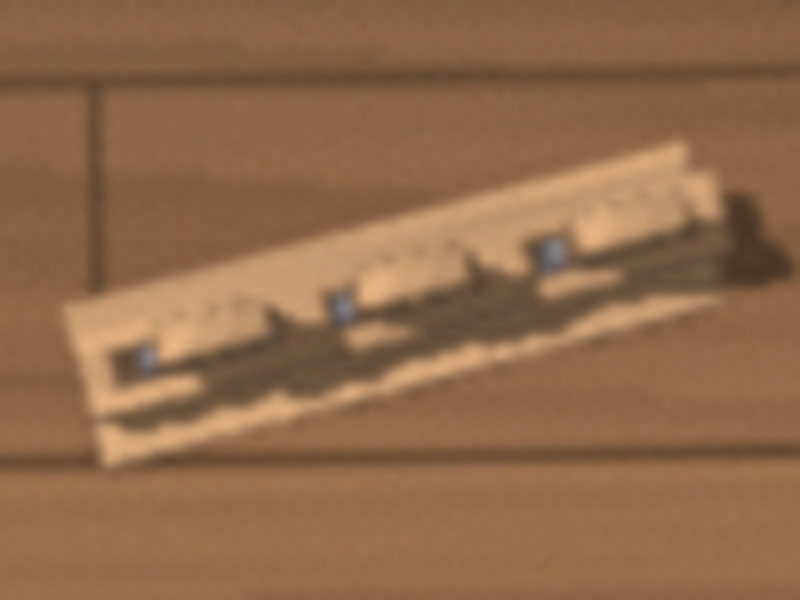

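View pics/c_top_bed.png

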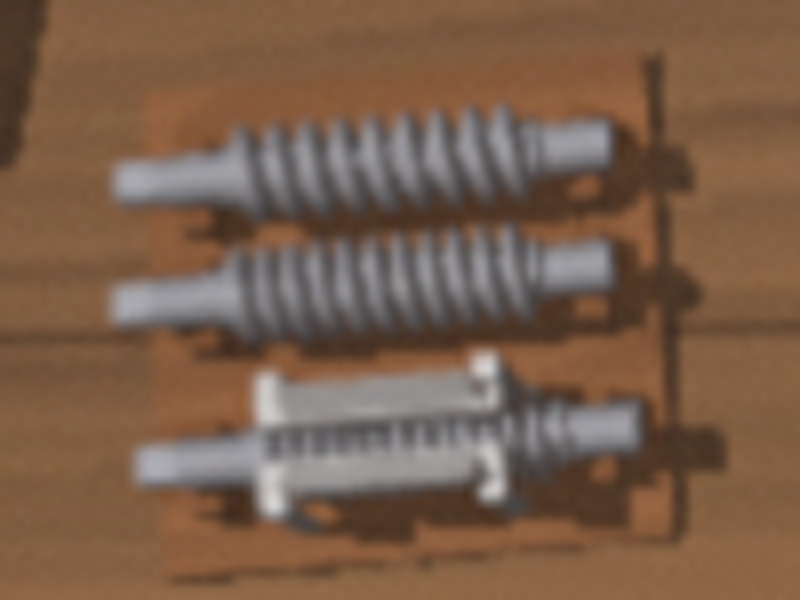

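View pics/c_side.png

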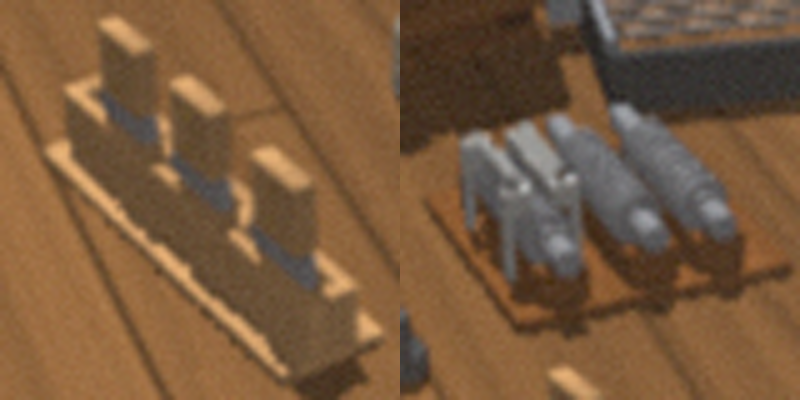

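The far spare's ridges are about 33 px apart in the enlarged crop and the middle spare's about 28 px. That gives pitches of roughly 12 and 10 mm, so the station screw is likely 8 mm, which feeling should confirm. In the top rack crop the three grips are centred near (215,330), (415,280) and (630,225). The cheek end posts are at (270,385), (487,362), (272,500) and (490,482) in the bed crop.

```bash
cat > h.py <<'E'
import numpy as np,cv2
from workcell import *
P={n:camera_params(n) for n in("side","top")}
def p2w(n,uv,z):
    p=P[n];R=p["extrinsics"][:3,:3];t=p["extrinsics"][:3,3]
    d=cv2.undistortPoints(np.array([[uv]],float),p["mtx"],p["dist"])[0,0]
    d=R.T@np.array([*d,1]);c=-R.T@t
    return c+d*(z-c[2])/d[2]
def w2p(n,X):
    p=P[n];E=p["extrinsics"]
    return cv2.projectPoints(np.atleast_2d(np.array(X,float)),cv2.Rodrigues(E[:3,:3])[0],E[:3,3],p["mtx"],p["dist"])[0][:,0]
E
python3 - <<'E'
from h import *
np.set_printoptions(precision=4,suppress=True)
T=lambda x,y:(313+(x+.5)/8-.5,195+(y+.5)/8-.5); B=lambda x,y:(180+(x+.5)/8-.5,165+(y+.5)/8-.5)
SR=lambda x,y:(255+x/5-.4,200+y/5-.4); SB=lambda x,y:(245+(x-400)/5-.4,130+y/5-.4)
print("grips side");[print(p2w("side",SR(*q),.092)[:2]) for q in((127,37),(201,92),(283,168))]
print("grips top");[print(p2w("top",T(*q),.092)[:2]) for q in((215,325),(415,275),(630,220))]
print("rack edges");[print(p2w("top",T(*q),z)[:2]) for q,z in(((65,305),.04),((685,145),.04),((105,465),.0),((720,295),0.))]
print("cheeks top");[print(p2w("top",B(*q),.077)[:2]) for q in((270,385),(487,362),(272,500),(490,482))]
print("cheeks side");[print(p2w("side",SB(*q),.077)[:2]) for q in((475,140),(515,190),(525,130),(568,180))]
print("shafts z.037 top");[print(p2w("top",B(*q),.045)[:2]) for q in((135,465),(640,422),(115,302),(612,262),(115,183),(610,142))]
print("bed corners");[print(p2w("top",B(*q),.01)[:2]) for q in((150,92),(165,578),(655,60),(678,540))]
E
```

```text
grips side
[ 0.4456 -0.0805]
[ 0.4652 -0.1446]
[ 0.481  -0.2226]
grips top
[ 0.4475 -0.0773]
[ 0.4636 -0.1461]
[ 0.4814 -0.2205]
rack edges
[ 0.4608 -0.0262]
[ 0.5149 -0.2494]
[ 0.4063 -0.0399]
[ 0.465  -0.2668]
cheeks top
[0.5174 0.2747]
[0.5244 0.1979]
[0.4766 0.2731]
[0.482  0.1962]
cheeks side
[0.4776 0.2576]
[0.4828 0.1801]
[0.5114 0.2604]
[0.517  0.1817]
shafts z.037 top
[0.4939 0.3311]
[0.507  0.1481]
[0.5537 0.3402]
[0.5654 0.1586]
[0.5978 0.3416]
[0.6097 0.1598]
bed corners
[0.6401 0.3394]
[0.4566 0.3283]
[0.6487 0.1482]
[0.4682 0.1386]
```

```bash
cat > ov.py <<'E'
from h import *
def frame(x,y,a):
    c,s=np.cos(a),np.sin(a); return lambda p:[x+c*p[0]-s*p[1],y+s*p[0]+c*p[1],p[2]]
def box(hx,hy,z,y0=0): return [(-hx,y0-hy,z),(hx,y0-hy,z),(hx,y0+hy,z),(-hx,y0+hy,z)]
st=frame(.5003,.2355,np.radians(4.0)); rk=frame(.464,-.1465,np.radians(13.8))
polys=[(st,box(.0065,.043,.068),(0,255,0)),(st,[(0,-.048,.055),(0,.048,.055)],(0,0,255)),(st,[(.06,-.05,.055),(.06,.05,.055)],(0,0,255)),(st,box(.0065+.009,.043,.077),(255,255,0))]
for y in(-.074,0,.074): polys+=[(rk,box(.0075,.029,.04,y),(0,0,255)),(rk,box(.007,.02,.092,y),(0,255,0))]
out=[]
for n,x,y,w,k in(("top",315,200,100,4),("top",185,180,100,4),("side",250,200,100,4),("side",245,140,100,4)):
    im=cv2.imread(f"pics/{n}0.png")[y:y+75,x:x+w]; im=cv2.resize(im,None,fx=k,fy=k,interpolation=cv2.INTER_CUBIC)
    for f,p,c in polys:
        q=((w2p(n,[f(v) for v in p])-[x,y]+.5)*k-.5)
        cv2.polylines(im,[np.round(q*16).astype(int)],len(p)>2,c,1,cv2.LINE_AA,4)
    out.append(im)
cv2.imwrite("pics/ov1.png",np.vstack([np.hstack(out[:2]),np.hstack(out[2:])]))
E
python3 ov.py
```

```text
(no output)
```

View pics/ov1.png

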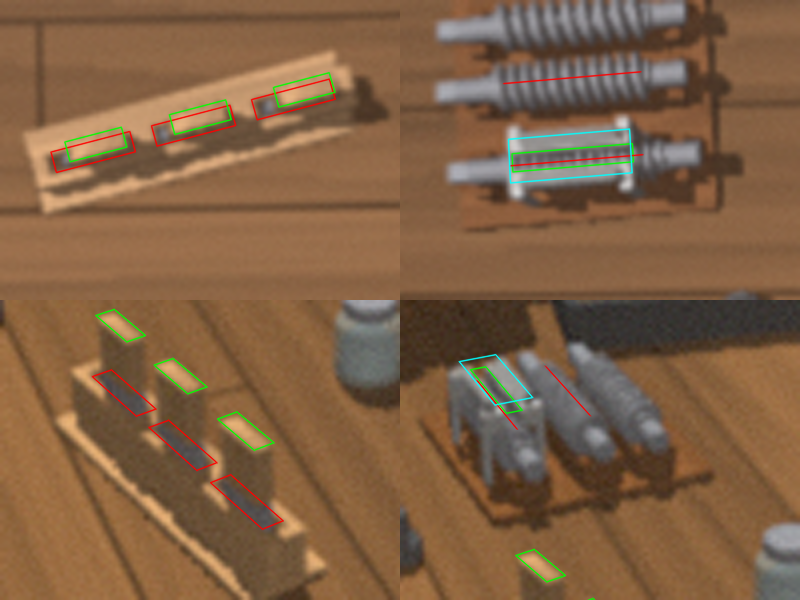

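The overlay fits the rack and grips to within a pixel. At the station it agrees in the top view, and the side view tells little about y. I'll move now.

Call:
{"method": "step_arm", "body": {"commands": [85, 0, -0.05, 0.083, 0, 0, -0.031, 85, 0.008, -0.133, 0.133, 0, 0, -0.062, 85, 0.017, -0.225, 0.15, 0, 0, -0.093, 85, 0.033, -0.317, 0.15, 0, 0, -0.125, 85, 0.09, -0.39, 0.14, 0, 0, -0.156, 85, 0.16, -0.46, 0.12, 0, 0, -0.187, 85, 0.22, -0.54, 0.09, 0, 0, -0.218, 85, 0.27, -0.62, 0.05, 0, 0, -0.249, 85, 0.31, -0.71, 0.01, 0, 0, -0.28, 85, 0.34, -0.8, -0.03, 0, 0, -0.3117], "squeeze": 50}}

```text
clock: 1.35
position: [0.419, 0.1056, 0.2128]
ee_rot: [0.618, 0.786, 0.0, 0.0]
ft_force: [1.3, 0.4, 0.1]
grip_width: 0.996
grasp_force: 0.0
```

Call:
{"method": "step_arm", "body": {"commands": [60, 0.015, -0.1, -0.03, 0, 0, 0, 60, 0.03, -0.2, -0.06, 0, 0, 0, 60, 0.046, -0.302, -0.08, 0, 0, 0, 60, 0.046, -0.302, -0.14, 0, 0, 0, 60, 0.046, -0.302, -0.21, 0, 0, 0, 60, 0.046, -0.302, -0.266, 0, 0, 0, 60, 0.046, -0.302, -0.266, 0, 0, 0, 5, 0.046, -0.302, -0.266, 0, 0, 0, 5, 0.046, -0.302, -0.266, 0, 0, 0, 5, 0.046, -0.302, -0.266, 0, 0, 0], "squeeze": 50}}

```text
clock: 2.6
position: [0.4471, -0.0736, 0.0551]
ee_rot: [0.617, 0.787, 0.001, 0.001]
ft_force: [-1.7, 0.5, 6.7]
grip_width: 0.161
grasp_force: 48.8
```

Call:
{"method": "step_arm", "body": {"commands": [5, 0, 0, 0.06, 0, 0, 0, 5, 0, 0, 0.13, 0, 0, 0, 5, 0.01, 0.06, 0.187, 0, 0, -0.01, 5, 0.028, 0.16, 0.187, 0, 0, -0.02, 5, 0.046, 0.26, 0.187, 0, 0, -0.03, 5, 0.064, 0.36, 0.187, 0, 0, -0.04, 5, 0.078, 0.44, 0.187, 0, 0, -0.054, 5, 0.091, 0.517, 0.187, 0, 0, -0.054, 5, 0.091, 0.517, 0.16, 0, 0, -0.054, 5, 0.091, 0.517, 0.13, 0, 0, -0.054]}}

```text
clock: 3.85
position: [0.5008, 0.2358, 0.1313]
ee_rot: [0.682, 0.732, 0.0, 0.0]
ft_force: [0.3, 0.0, -1.5]
grip_width: 0.158
grasp_force: 49.4
```

```bash
python3 - <<'E'
from h import *
s=camera("side");o=get_obs();print(o["position"],o["ee_rot"],o["ft_force"])
cv2.imwrite("pics/s1.png",cv2.cvtColor(s,cv2.COLOR_RGB2BGR))
t=camera("top");cv2.imwrite("pics/t1.png",cv2.cvtColor(t,cv2.COLOR_RGB2BGR))
f=lambda n,x,y:cv2.resize(cv2.imread(n)[y:y+60,x:x+40],None,fx=10,fy=10,interpolation=cv2.INTER_CUBIC)
cv2.imwrite("pics/c1.png",np.hstack([f("pics/s1.png",250,135),f("pics/t1.png",205,190)]))
E
```

```text
[0.49958447 0.23466281 0.12869945] [ 6.81890813e-01  7.31451916e-01 -1.72688377e-03 -1.78418692e-04] [-0.99039285 -1.92557416 -4.26509104]
```

View pics/c1.png

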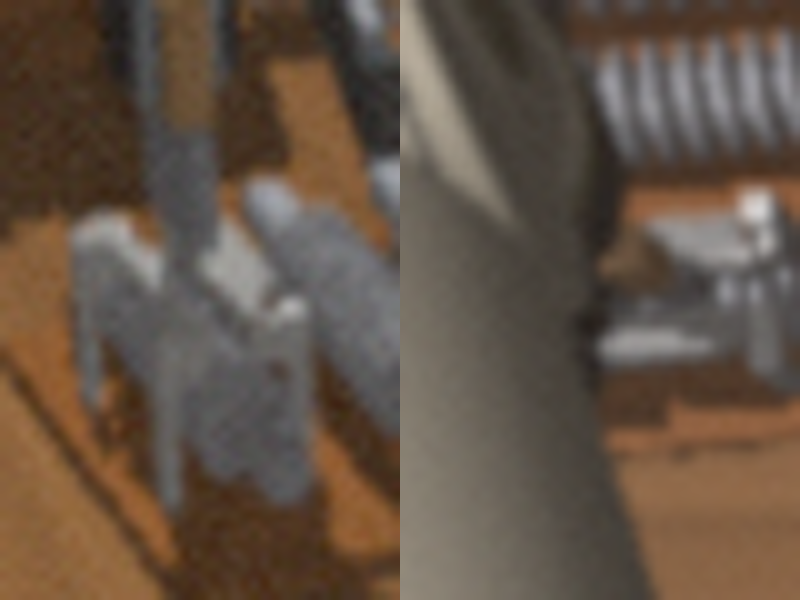

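The crop shows the comb hanging between the cheek posts, with its lower end around (190,270) and the slot running from about (160,240) to (290,310). It looks centred. I'll descend into the slot.

Call:
{"method": "step_arm", "body": {"commands": [5, 0, 0, -0.005, 0, 0, 0, 5, 0, 0, -0.01, 0, 0, 0, 5, 0, 0, -0.015, 0, 0, 0, 5, 0, 0, -0.02, 0, 0, 0, 5, 0, 0, -0.025, 0, 0, 0, 5, 0, 0, -0.03, 0, 0, 0, 5, 0, 0, -0.033, 0, 0, 0, 5, 0, 0, -0.036, 0, 0, 0, 5, 0, 0, -0.036, 0, 0, 0, 5, 0, 0, -0.036, 0, 0, 0]}}

```text
clock: 5.2
position: [0.5009, 0.2365, 0.1104]
ee_rot: [0.682, 0.732, 0.0, 0.0]
ft_force: [-0.1, 0.3, -1.8]
grip_width: 0.158
grasp_force: 49.3
```

```bash
python3 -c "
from workcell import *
o=get_obs();print(o['position'],o['ft_force'],o['torque'])"
```

```text
[0.50086144 0.23646567 0.11043242] [-0.07409936  0.25799548 -1.79267111] [-0.00634743 -0.03617675  0.03654356]
```

Call:
{"method": "step_arm", "body": {"commands": [5, 0, 0, -0.002, 0, 0, 0, 5, 0, 0, -0.004, 0, 0, 0, 5, 0, 0, -0.006, 0, 0, 0, 5, 0, 0, -0.007, 0, 0, 0, 5, 0, 0, -0.008, 0, 0, 0, 5, 0, 0, -0.009, 0, 0, 0, 5, 0, 0, -0.01, 0, 0, 0, 5, 0, 0, -0.011, 0, 0, 0, 5, 0, 0, -0.012, 0, 0, 0, 5, 0, 0, -0.012, 0, 0, 0]}}

```text
clock: 6.45
position: [0.501, 0.2365, 0.1042]
ee_rot: [0.682, 0.732, 0.0, -0.0]
ft_force: [-4.0, -1.7, 9.7]
grip_width: 0.156
grasp_force: 51.1
```

Call:
{"method": "step_arm", "body": {"commands": [5, 0, 0.0008, 0, 0, 0, 0, 5, 0, 0.0016, 0, 0, 0, 0, 5, 0, 0.0024, 0, 0, 0, 0, 5, 0, 0.0032, 0, 0, 0, 0, 5, 0, 0.004, 0, 0, 0, 0, 5, 0, 0.0048, 0, 0, 0, 0, 5, 0, 0.0056, 0, 0, 0, 0, 5, 0, 0.0064, 0, 0, 0, 0, 5, 0, 0.0072, 0, 0, 0, 0, 5, 0, 0.0072, 0, 0, 0, 0]}}

```text
clock: 7.7
position: [0.5017, 0.2391, 0.104]
ee_rot: [0.682, 0.731, -0.0, 0.001]
ft_force: [-1.1, -7.0, 8.8]
grip_width: 0.159
grasp_force: 50.9
```

Call:
{"method": "step_arm", "body": {"commands": [5, 0, 0.0008, 0, 0, 0, 0, 5, 0, 0.0016, 0, 0, 0, 0, 5, 0, 0.0024, 0, 0, 0, 0, 5, 0, 0.0032, 0, 0, 0, 0, 5, 0, 0.004, 0, 0, 0, 0, 5, 0, 0.0048, 0, 0, 0, 0, 5, 0, 0.0056, 0, 0, 0, 0, 5, 0, 0.0064, 0, 0, 0, 0, 5, 0, 0.0072, 0, 0, 0, 0, 5, 0, 0.0072, 0, 0, 0, 0]}}

```text
clock: 8.95
position: [0.5009, 0.2432, 0.1029]
ee_rot: [0.682, 0.731, -0.001, 0.001]
ft_force: [0.8, -8.5, 1.9]
grip_width: 0.154
grasp_force: 49.9
```

The height and force both dropped, so I'll relax y slightly and lower to see whether it goes home.

Call:
{"method": "step_arm", "body": {"commands": [5, 0, -0.001, 0, 0, 0, 0, 5, 0, -0.0015, -0.001, 0, 0, 0, 5, 0, -0.0015, -0.002, 0, 0, 0, 5, 0, -0.0015, -0.003, 0, 0, 0, 5, 0, -0.0015, -0.004, 0, 0, 0, 5, 0, -0.0015, -0.005, 0, 0, 0, 5, 0, -0.0015, -0.005, 0, 0, 0, 5, 0, -0.0015, -0.005, 0, 0, 0, 5, 0, -0.0015, -0.005, 0, 0, 0, 5, 0, -0.0015, -0.005, 0, 0, 0]}}

```text
clock: 10.2
position: [0.5011, 0.243, 0.1001]
ee_rot: [0.682, 0.732, -0.0, 0.001]
ft_force: [0.4, -6.1, 2.2]
grip_width: 0.155
grasp_force: 49.9
```

Call:
{"method": "step_arm", "body": {"commands": [5, 0, 0, -0.001, 0, 0, 0, 5, 0, 0, -0.002, 0, 0, 0, 5, 0, 0, -0.003, 0, 0, 0, 5, 0, 0, -0.004, 0, 0, 0, 5, 0, 0, -0.005, 0, 0, 0, 5, 0, 0, -0.005, 0, 0, 0, 5, 0, 0, -0.005, 0, 0, 0, 5, 0, 0, -0.005, 0, 0, 0, 5, 0, 0, -0.005, 0, 0, 0, 5, 0, 0, -0.005, 0, 0, 0]}}

```text
clock: 11.45
position: [0.5014, 0.243, 0.0987]
ee_rot: [0.682, 0.731, -0.0, 0.0]
ft_force: [-5.0, -10.5, 18.7]
grip_width: 0.154
grasp_force: 52.3
```

It stopped at full depth, 5.4 mm below crest contact. I'll ease the load and check the free play along y before releasing.

Call:
{"method": "step_arm", "body": {"commands": [5, 0, -0.001, 0.001, 0, 0, 0, 5, 0, -0.002, 0.002, 0, 0, 0, 5, 0, -0.002, 0.003, 0, 0, 0, 5, 0, -0.0025, 0.003, 0, 0, 0, 5, 0, -0.0025, 0.003, 0, 0, 0, 5, 0, -0.0025, 0.003, 0, 0, 0, 5, 0, -0.0025, 0.003, 0, 0, 0, 5, 0, -0.0025, 0.003, 0, 0, 0, 5, 0, -0.0025, 0.003, 0, 0, 0, 5, 0, -0.0025, 0.003, 0, 0, 0]}}

```text
clock: 12.7
position: [0.5008, 0.2427, 0.099]
ee_rot: [0.682, 0.732, 0.0, 0.0]
ft_force: [2.7, -3.2, -0.4]
grip_width: 0.153
grasp_force: 49.4
```

Call:
{"method": "step_arm", "body": {"commands": [16, 0, 0, 0, 0, 0, 0, 17, 0, 0, 0, 0, 0, 0, 18, 0, 0, 0, 0, 0, 0, 20, 0, 0, 0, 0, 0, 0, 22, 0, 0, 0, 0, 0, 0, 26, 0, 0, 0, 0, 0, 0, 30, 0, 0, 0, 0, 0, 0, 36, 0, 0, 0, 0, 0, 0, 44, 0, 0, 0, 0, 0, 0, 50, 0, 0, 0, 0, 0, 0]}}

```text
clock: 13.95
position: [0.5008, 0.2427, 0.0989]
ee_rot: [0.682, 0.732, 0.0, 0.0]
ft_force: [0.2, 0.6, -0.9]
grip_width: 0.587
grasp_force: 0.0
```

```bash
python3 - <<'E'
from h import *
s=camera("side");o=get_obs();print(o["position"],o["ft_force"],o["grip_width"])
cv2.imwrite("pics/s2.png",cv2.cvtColor(s,cv2.COLOR_RGB2BGR))
cv2.imwrite("pics/c2.png",cv2.resize(cv2.imread("pics/s2.png")[115:190,240:310],None,fx=8,fy=8,interpolation=cv2.INTER_CUBIC))
E
```

```text
[0.50079808 0.24269338 0.09896765] [ 0.77242882  0.50960074 -0.30054065] 0.5893134940894963
```

View pics/c2.png

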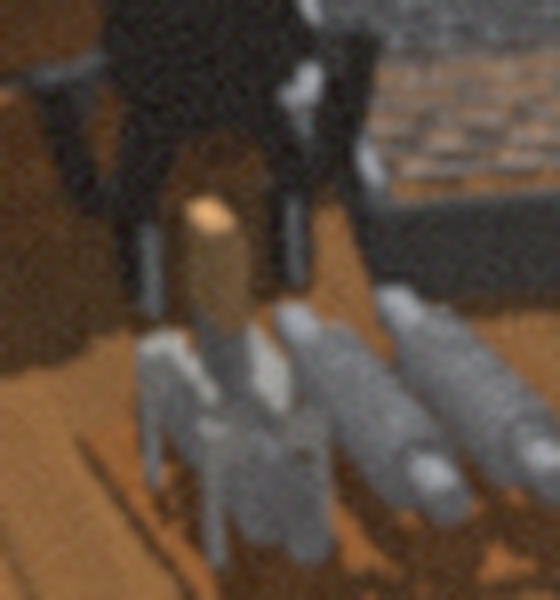

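The leaf stands on its own between the cheeks, with the grip top near (212,215) and the fingers clear on both sides. I'll retreat and check the tilt and depth against the calibrated model.

Call:
{"method": "step_arm", "body": {"commands": [50, 0, 0, 0.04, 0, 0, 0, 50, 0, 0, 0.1, 0, 0, 0, 50, 0, 0, 0.18, 0, 0, 0, 50, 0, 0, 0.25, 0, 0, 0, 50, 0, -0.08, 0.25, 0, 0, 0, 50, -0.03, -0.18, 0.25, 0, 0, 0, 50, -0.06, -0.28, 0.25, 0, 0, 0, 50, -0.09, -0.38, 0.25, 0, 0, 0, 50, -0.09, -0.42, 0.25, 0, 0, 0, 50, -0.09, -0.42, 0.25, 0, 0, 0]}}

```text
clock: 15.25
position: [0.4467, -0.0111, 0.2493]
ee_rot: [0.683, 0.731, 0.001, -0.0]
ft_force: [0.2, 0.3, 0.3]
grip_width: 0.585
grasp_force: 0.0
```

```bash
cat > ov2.py <<'E'
from h import *
from ov import frame,box
for n in("side","top"): cv2.imwrite(f"pics/{n}3.png",cv2.cvtColor(camera(n),cv2.COLOR_RGB2BGR))
f=frame(.5008,.2427,np.radians(4.0)); zt=.0495+.086; out=[]
for n,x,y in(("side",245,115),("top",200,180)):
    a=cv2.resize(cv2.imread(f"pics/{n}3.png")[y:y+60,x:x+40],None,fx=10,fy=10,interpolation=cv2.INTER_CUBIC);b=a.copy()
    q=(w2p(n,[f(v) for v in box(.007,.02,zt)+box(.007,.02,zt-.042)])-[x,y]+.5)*10-.5
    for k in(q[:4],q[4:],q[[0,4]],q[[1,5]],q[[3,7]]): cv2.polylines(b,[np.round(k).astype(int)],len(k)>2,(0,255,0),1,cv2.LINE_AA)
    out+=[cv2.resize(a,(200,300)) if 0 else b]
cv2.imwrite("pics/ov3.png",np.hstack(out))
E
python3 ov2.py
```

```text
(no output)
```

View pics/ov3.png

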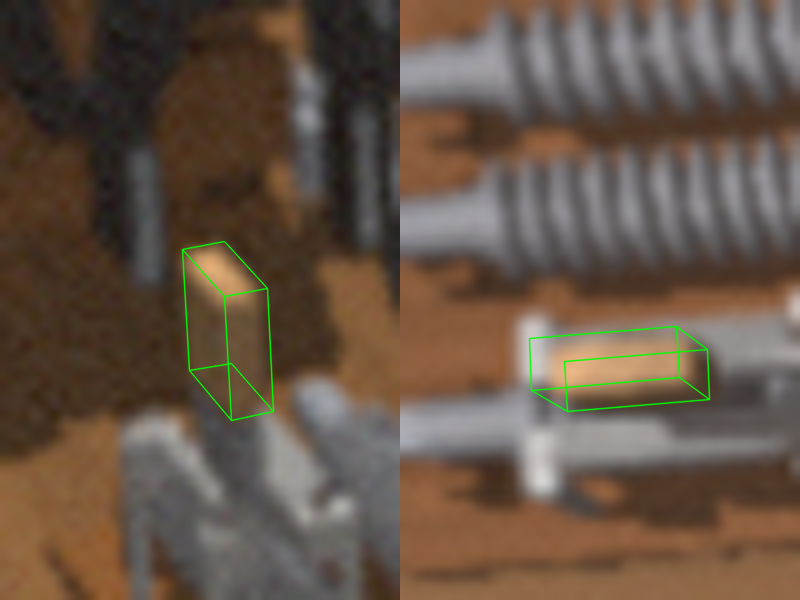

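The grip top matches the fully meshed height in both views. It sits about 10 px lower than the model in the ×10 side crop, where a raised leaf would show about 23 px higher. It's upright to within about 2–3°, and the other two leaves haven't left the rack.

```bash
python3 -c "
from workcell import *
print(hand_in())"
```

```text
the job is handed in; nothing more can be done
None
```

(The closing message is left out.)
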